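Call the studio helper and point out which pot goes on which stand

TASK

Call the studio helper by pressing the plunger of the table bell. Then show what to carry where: point the fingertips at the footed bowl, about 3 cm above the middle of its mouth, and hold there for two seconds, then point in the same way at the middle of the banding wheel's top for two seconds and finish still pointing there. Touch nothing but the bell, leave the bell where it stands, and point at no other pot or at the plaster bat: cross the table well above them.

Things in the scene. Friction and masses are not known exactly. Their poses are not given: they have to be found in the camera images.
- plunger_top (a point): middle of the top of the bell's plunger, a dark steel disc 22 mm across and 8 mm thick standing on top of the dome, 58 mm above the table. It is sprung: it goes straight down 5 mm under about 4 N and comes back up when released. z up.
- plunger (a joint): how far the bell's plunger is pressed, m: 0 is up, 0.005 fully down; it rings from 0.003.
- bell: table bell: a low steel dome on a black round foot 84 mm across, dome top 44 mm high, loose on the table, about 0.4 kg. Origin at the centre of its underside, z up.
- footed_bowl: THE pot to point at: an open bowl of unglazed clay on a tall narrow foot, 104 mm across the mouth, 90 mm high, the stem 32 mm thick. Loose, one of three pots on the ware board in any order. Origin at the centre of its underside, z up.
- footed_bowl_rim (a point): centre of the footed bowl's mouth, level with its rim (90 mm above its underside, 108 mm above the table). z up.
- banding_wheel: THE stand to point at: a potter's banding wheel, a round light metal disc 170 mm across and 15 mm thick on a dark metal stem with a round foot 120 mm across; its top is 70 mm above the table. It stands on the left or on the right of the table, the plaster bat on the other side. Origin at the centre of its underside, z up.
- wheel_top (a point): centre of the upper face of the banding wheel's disc, 70 mm above the table. The disc turns freely about this point. z up.
- plaster_bat: bystander, not to be pointed at: flat round slab of plaster lying on the table, 170 mm across, 22 mm thick. Origin at the centre of its underside, z up.
- low_bowl: bystander, not to be pointed at: clay bowl without a tall foot, 104 mm across the mouth, 48 mm high, on the ware board. Origin at the centre of its underside, z up.
- mug: bystander, not to be pointed at: clay mug with a handle on its +y side, 72 mm across, 85 mm high, on the ware board. Origin at the centre of its underside, z up.
- cup: bystander, not to be pointed at: small clay cup without handle, 60 mm across, 70 mm high, on the table. Origin at the centre of its underside, z up.
- ware_board: plywood board 130 x 420 x 18 mm (x, y, z) fixed flat on the table, carrying the footed bowl, the low bowl and the mug in a row along its y axis, 135 mm apart. Origin at the centre of its underside, z up.
- rib: bystander: flat wooden potter's rib 100 x 45 x 6 mm lying on the table to the right of the ware board. Origin at the centre of its underside.
- stick: bystander: flat wooden modelling stick 155 x 22 x 9 mm lying on the table beyond the ware board, along its own x. Origin under its middle.
- basin: bystander: yellow plastic basin, 190 mm across, 75 mm high, at the far right. Origin at the centre of its underside.
- bottle: bystander: green glass bottle, 60 mm across, 170 mm high, at the far left. Origin at the centre of its underside.
Things that resemble listed ones, but are neither listed nor needed, are in the scene too. What is shaped like the bell but red or yellow is not meant. Of the things that look like the banding_wheel, take the one that is farthest from the robot's base at the start.

How it is judged:
By the outcome, as a careful person would: the job done as asked, in the order asked, and still so for the second after the job is handed in, with the robot touching nothing.
It also fails if it takes over 51 s, if anything falls off the work surface, if the arm or the gripper's body presses on something with over 40 N, if the wrist force passes 120 N, or if a joint passes its speed limit or range.

ROBOT

A 7-joint arm with a two-finger parallel gripper is mounted at the origin on the work surface. World frame = base frame: x ahead of the robot, y to its left, z up, the work surface at z = 0. Lengths are in mm, angles in rad, forces in N, time in s.
With the tool pointing down it reaches from about 400 to 900 mm from the base axis. Payload 5.6 kg.
Tool frame: the origin (TCP) lies midway between the tips of the shut fingers; the grasp point (between the pads) lies 19 mm behind it; z points along the fingers, y is the line along which they close (so a half turn about z gives the same grasp; the last joint's range is limited). The gripper opens to 92 mm and grips with 3 to 60 N. Pads are 20 mm wide; open, the fingers measure 128 mm over their backs; the gripper's body (75 mm by 189 mm) begins 69 mm behind the grasp point.
Start: joints at [-1.357, 0.468, -0.012, 1.603, 0.006, 1.071, -0.056], TCP at [165.133, 628.681, 214.592] pointing down, gripper open.
Joint ranges: [-2.53, 2.53], [-0.31, 2.02], [-1.57, 1.55], [0.28, 2.44], [-1.29, 4.43], [0.15, 1.84], [-2.92, 2.92]. Speed limits (rad/s): [2.57, 2.57, 3.14, 3.14, 3.14, 3.14, 3.14].

INTERFACE

Orientations are given as a rotation vector (axis times angle).
In Python, from workcell import bot gives the robot as it stands.
- The arm moves only by the tool arm_command, never from a script. Its argument "series" is one flat list of numbers, 4 for each row, row after row: the shift along the tool's x, y, z in mm, then the turn about the tool's z in rad. A call has 1 to 8 rows; each row is the pose to reach, as a shift and turn from the pose commanded when the call began, along the tool's axes at that moment; what a row does not reach only later rows make up. A row lasts 1/8 s, in which the tool goes at most 62.5 mm and 10.7 degrees, less where a joint would pass 70% of its speed; a pose out of reach is approached as far as the arm can. A call with a gripper value outside its range is refused whole. "fingers" is the finger opening in mm, from 0 to 91.9, set as the call begins (left out, the last holds). The fingers move at their own pace and stop on an object; the grip force is fixed at half the most. Time passes only in rows, so rows that repeat a pose let the fingers close. It gives the time, the measured TCP pose, the force, the opening and the grip force at its end, in the units of the state.
- bot.sense(): the state, without advancing time (a new reading comes with each control period).
- bot.get_image(name): name is "scene" or "top" or "wrist"; returns a dict with "image" (400x640x3 uint8, blue, green, red), "fx", "fy", "cx", "cy" (pixels), "distortion" ([k1, k2, p1, p2, k3] as OpenCV has them; the pictures are not rectified), "cam_to_world" (4x4, takes a point from camera to world coordinates). Camera axes: x right, y down, z forward; pixel columns grow to the right and rows downward; lengths in mm; the calibration is good to about 2 mm. A picture is of the moment at which its call begins. There is no depth.
- bot.hand_in(): hands the job in; it is judged then, once.
Trained networks look in a picture, given as the dict that the camera call returned (one of the last four; its "shot" number tells which), for a name from the list of things; names that differ only in an ending like _2 or _b are one class to them, and where a whole thing is asked for, a point or a joint stands for the part that bears it (a point fixed in the world has none). Each returns a list of dicts, best first, with "p" (0 to 1); they miss things now and then, are a little off and sometimes report something else, mostly with a low value. They report only what shows in the picture. A call takes as long as a camera call. They do not tell look-alikes from the thing itself.
- bot.look_for(label, picture): "point" ([column, row] in pixels, amid what is visible of it).
- bot.spot_point(label, picture): "point" ([column, row] in pixels: a listed point, or the origin of a listed thing).
The state is a dict: "time_s": time; "joint_positions": joint angles; "joint_velocities": joint speeds; "tau": joint torques, N m; "position": TCP position; "tool_rot": TCP orientation; "force": force on the tool from outside, world axes, zero at the start; "moment": the same for the moment, N m; "opening": finger opening in mm; "grasp_force": force on a finger pad.
Only numpy, scipy, OpenCV 4.12 (cv2) and the standard library are available. Lean on these libraries where they do the work, as an engineer would, in place of code of your own. Each camera call takes 0.05 s, during which the arm holds its last target. There are 200 camera calls.

## Working session

There is one attempt and no reset: what is moved stays moved. The work goes in short steps, Python scripts to look and compute and a tool call to move; the robot and the scene stay as the last step left them, time stands still between calls to the robot, and variables do not carry over. Pictures are saved under pics/ and viewed, at most 10 in all, crops included, and the job is handed in when it is done.

Besides the shell and the picture viewer there is one more tool, called after "Call:" as a command line: name --argument value ..., lists and objects as JSON in quotes. arm_command: Moves the arm, as the interface text tells. Its arguments: {"type":"object","properties":{"series":{"type":"array"},"fingers":{"type":"number"}},"required":["series"]}

```bash
mkdir -p pics
cat > h.py <<'E'
import numpy as np, cv2
from workcell import bot
def ray(pic,px):
    K=np.array([[pic["fx"],0,pic["cx"]],[0,pic["fy"],pic["cy"]],[0,0,1.]])
    u=cv2.undistortPoints(np.array([[px]],float),K,np.array(pic["distortion"],float))[0,0]
    T=np.array(pic["cam_to_world"]); return T[:3,3],T[:3,:3]@np.array([u[0],u[1],1.])
def at(pic,px,z):
    o,d=ray(pic,px); return (o+d*(z-o[2])/d[2]).round(1)
E
python3 - <<'E'
from h import *
for n in ("top","scene"):
    p=bot.get_image(n); cv2.imwrite(f"pics/{n}0.png",p["image"])
    print(n,np.array(p["cam_to_world"])[:3,3].round())
    for l,z in (("plunger_top",58),("footed_bowl_rim",108),("wheel_top",70),("plaster_bat",0),("low_bowl",18),("mug",18)):
        print(l,[(round(r["p"],2),np.round(r["point"]).tolist(),at(p,r["point"],z).tolist()) for r in bot.spot_point(l,p)[:4]])
s=bot.sense();print(s["time_s"],s["position"],s["tool_rot"],s["opening"])
E
```

```text
top [ 407.  -21. 1097.]
plunger_top [(0.61, [306.0, 217.0], [445.7, 19.9, 58.0]), (0.52, [259.0, 237.0], [390.4, 144.8, 58.0]), (0.42, [369.0, 265.0], [319.5, -149.5, 58.0])]
footed_bowl_rim [(0.7, [292.0, 149.0], [617.5, 57.0, 108.0])]
wheel_top [(0.97, [192.0, 231.0], [403.1, 319.6, 70.0]), (0.95, [188.0, 322.0], [169.4, 321.3, 70.0])]
plaster_bat [(0.84, [437.0, 234.0], [404.0, -349.8, 0.0])]
low_bowl [(0.68, [342.0, 154.0], [624.6, -77.6, 18.0])]
mug [(0.7, [240.0, 158.0], [610.8, 207.5, 18.0])]
scene [1280. -673.  805.]
plunger_top [(0.61, [315.0, 202.0], [447.0, -1.8, 58.0]), (0.5, [259.0, 202.0], [330.5, -150.8, 58.0]), (0.38, [338.0, 181.0], [396.5, 147.9, 58.0])]
footed_bowl_rim [(0.93, [370.0, 208.0], [637.6, 64.3, 108.0])]
wheel_top [(0.88, [332.0, 146.0], [185.1, 300.2, 70.0]), (0.42, [235.0, 304.0], [675.2, -434.9, 70.0])]
plaster_bat [(0.83, [219.0, 253.0], [409.7, -352.5, 0.0])]
low_bowl [(0.78, [331.0, 250.0], [630.7, -88.7, 18.0])]
mug [(0.58, [390.0, 214.0], [619.3, 192.7, 18.0])]
0.7 [165.14714297 628.69540337 214.65678693] [4.02398678e-01 3.11565757e+00 2.21569034e-04] 92.27488381882559
```

View pics/top0.png

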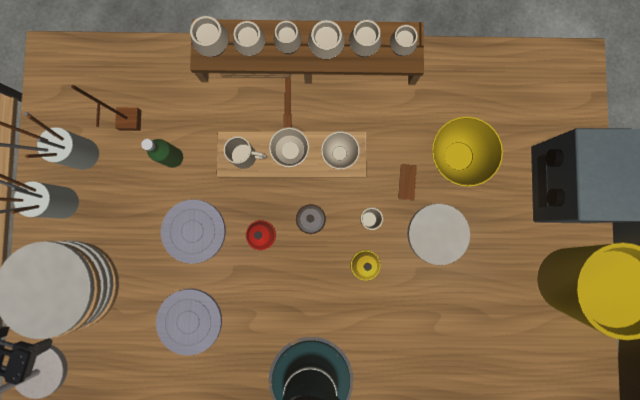

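View pics/scene0.png

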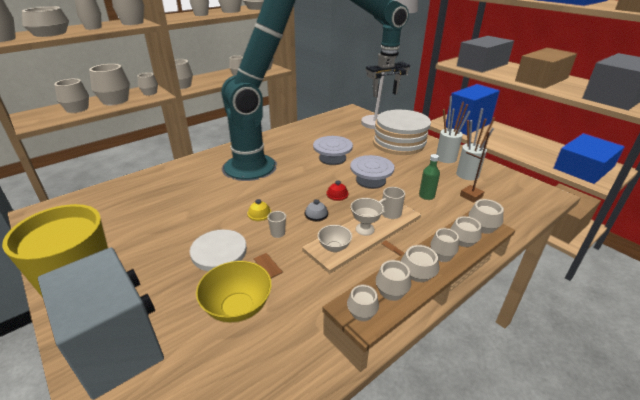

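The top view shows the grey bell at (311,217), red and yellow ones at (261,235) and (366,265), the footed bowl at (289,148) and wheels at (192,231) and (188,322); the first wheel is farther from the base. Something stands near the gripper at (38,372), so I'll check that before moving.

Run:
```python
from h import *
t=bot.get_image("top");s=bot.get_image("scene");w=bot.get_image("wrist")
c=lambda p,x,y,dx,dy,k:cv2.resize(p["image"][y:y+dy,x:x+dx],None,fx=k,fy=k,interpolation=cv2.INTER_CUBIC)
a=c(t,280,190,65,50,4);b=c(s,340,40,65,100,4);d=c(t,0,330,65,50,4)
L=np.vstack([a,d]);pic=np.hstack([L,b]);W=cv2.resize(w["image"],(280,175))
W=np.vstack([W,np.zeros((225,280,3),np.uint8)])
cv2.imwrite("pics/c1.png",np.hstack([pic,W]))
for q in ((311,217.5),(289.5,147),(192.5,231)): print([at(t,q,z).tolist() for z in (0,58,70,108)])
```

```text
[[445.5, 7.2, 0.0], [443.4, 5.7, 58.0], [443.0, 5.4, 70.0], [441.7, 4.4, 108.0]]
[[646.8, 71.4, 0.0], [634.1, 66.5, 58.0], [631.5, 65.5, 70.0], [623.2, 62.3, 108.0]]
[[403.6, 340.9, 0.0], [403.8, 321.7, 58.0], [403.9, 317.7, 70.0], [404.0, 305.2, 108.0]]
```

View pics/c1.png

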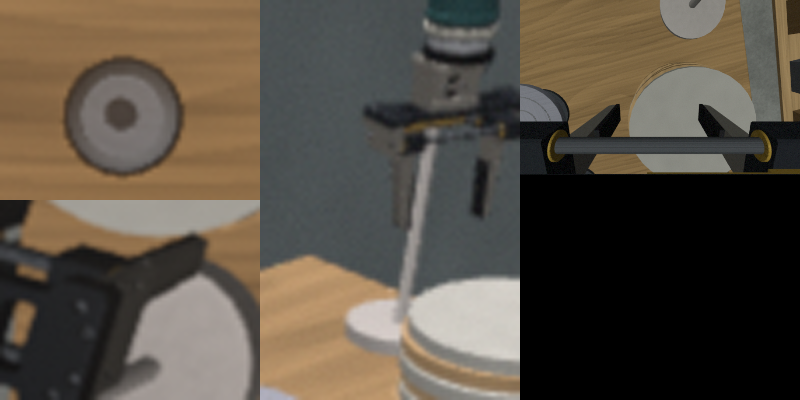

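The tall white stand lies beyond the gripper on the -x side, so moving up and then towards +x/-y clears it. The plunger is at about (442,8,58). I'll move above the bell.

Call:
arm_command --series '[0, 0, -45, 0, -426, -530, -45, 0, -426, -530, -45, 0, -426, -530, -45, 0, -426, -530, -45, 0, -426, -530, -45, 0, -426, -530, -45, 0, -426, -530, -45, 0]'

```text
time_s: 1.85
position: [344.3, 227.4, 260.0]
tool_rot: [0.402, 3.115, 0.002]
force: [1.2, -0.3, 0.7]
opening: 91.7
grasp_force: 0.0
```

```bash
cat >> h.py <<'E'
from scipy.spatial.transform import Rotation as Ro
def shift(target):
    s=bot.sense(); R=Ro.from_rotvec(s["tool_rot"]).as_matrix()
    print("t",round(s["time_s"],2),"pos",np.round(s["position"],1),"zaxis",R[:,2].round(3),"shift",(R.T@(np.array(target)-s["position"])).round(1),"F",np.round(s["force"],1),"op",round(s["opening"],1))
E
python3 -c "
from h import *
shift((442,8,250))"
```

```text
t 1.85 pos [344.3 227.4 260. ] zaxis [ 0.001  0.001 -1.   ] shift [-150.2 -187.4    9.9] F [ 1.2 -0.3  0.7] op 91.7
```

Call:
arm_command --series '[-150, -187, 10, 0, -150, -187, 10, 0, -150, -187, 10, 0, -150, -187, 10, 0, -150, -187, 10, 0, -150, -187, 10, 0]'

```text
time_s: 2.6
position: [440.9, 10.9, 249.6]
tool_rot: [-0.402, -3.115, -0.001]
force: [-0.5, 1.2, 0.6]
opening: 91.5
grasp_force: 0.0
```

Run:
```python
from h import *
for n in ("wrist","top"):
    p=bot.get_image(n); cv2.imwrite(f"pics/{n}2.png",p["image"])
    print(np.array(p["cam_to_world"])[:3,3].round())
    for l,z in (("plunger_top",58),("bell",0),("footed_bowl_rim",108),("wheel_top",70)):
        print(l,[(round(r["p"],2),np.round(r["point"]).tolist(),at(p,r["point"],z).tolist()) for r in bot.spot_point(l,p)[:4]])
shift((442,8,58))
```

```text
[375.  27. 419.]
plunger_top [(0.61, [440.0, 112.0], [396.5, 146.1, 58.0]), (0.56, [312.0, 190.0], [440.3, 3.2, 58.0]), (0.56, [130.0, 106.0], [313.8, -148.4, 58.0])]
bell [(0.96, [160.0, 111.0], [317.5, -145.3, 0.0]), (0.63, [312.0, 178.0], [437.3, 3.6, 0.0]), (0.6, [425.0, 112.0], [396.2, 148.3, 0.0]), (0.42, [500.0, 280.0], [626.2, 202.5, 0.0])]
footed_bowl_rim [(0.83, [415.0, 355.0], [621.4, 64.0, 108.0])]
wheel_top [(0.9, [627.0, 64.0], [398.1, 316.0, 70.0])]
[ 407.  -21. 1097.]
plunger_top [(0.49, [366.0, 262.0], [325.8, -143.1, 58.0]), (0.48, [259.0, 235.0], [395.2, 143.6, 58.0])]
bell [(0.79, [365.0, 263.0], [318.4, -145.4, 0.0]), (0.62, [262.0, 230.0], [407.8, 143.8, 0.0])]
footed_bowl_rim [(0.87, [291.0, 145.0], [628.5, 57.7, 108.0])]
wheel_top [(0.97, [190.0, 323.0], [165.9, 315.4, 70.0]), (0.6, [191.0, 229.0], [408.6, 321.6, 70.0])]
t 3.1 pos [441.1  10.5 249.6] zaxis [ 0.  0. -1.] shift [ -1.5  -2.2 191.6] F [-0.2  0.5 -0.8] op 91.9
```

View pics/wrist2.png

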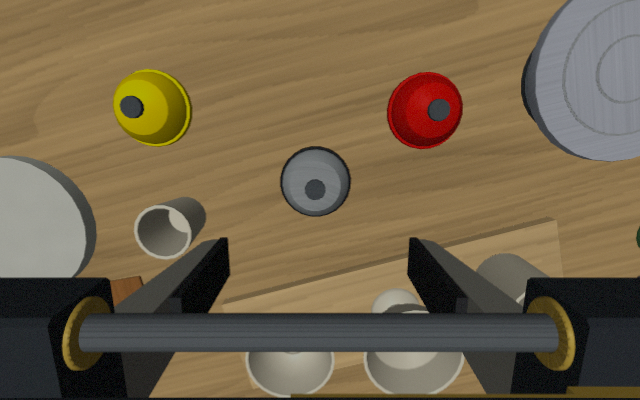

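The wrist view shows the grey bell's plunger at (315,189), the red and yellow bells beside it, and the footed bowl at about (413,360).

Run:
```python
from h import *
p=bot.get_image("wrist");im=p["image"].astype(int)
def cent(im,x0,y0,r,th):
    g=im[y0-r:y0+r+1,x0-r:x0+r+1].max(2);y,x=np.nonzero(g<th);return (x.mean()+x0-r,y.mean()+y0-r),len(x)
q,n=cent(im,315,189,13,85);print("wrist",q,n,at(p,q,58))
g=cv2.cvtColor(p["image"],6)
print(at(p,(315,182),5))
t=cv2.imread("pics/top0.png").astype(int)
P=bot.get_image("top")
q,n=cent(t,310,218,6,95);print("top",q,n,at(P,q,58), t[218,304:318].max(1))
shift((440,3,90))
```

```text
wrist (np.float64(315.09815950920245), np.float64(188.7085889570552)) 326 [440.2   6.4  58. ]
[441.8   5.4   5. ]
top (np.float64(309.81632653061223), np.float64(218.14285714285714)) 49 [441.7   8.8  58. ] [122 119  91  76  74  74  74  75  74  76 103 120 121 122]
t 3.2 pos [441.1  10.4 249.6] zaxis [ 0.  0. -1.] shift [ -0.8  -7.4 159.6] F [ 1.   0.5 -0.4] op 92.0
```

Call:
arm_command --series '[-1, -3.3, 60, 0, -1, -3.3, 120, 0, -1, -3.3, 160, 0, -1, -3.3, 175, 0, -1, -3.3, 175, 0, -1, -3.3, 175, 0, -1, -3.3, 175, 0]' --fingers 0

```text
time_s: 4.08
position: [442.5, 7.1, 75.9]
tool_rot: [0.402, 3.113, 0.002]
force: [0.2, 0.1, 0.2]
opening: 23.9
grasp_force: 0.0
```

Run:
```python
from h import *
p=bot.get_image("wrist"); cv2.imwrite("pics/w3.png",p["image"][100:400,150:500])
shift((441,7,58))
```

```text
t 4.12 pos [442.2   7.1  75.8] zaxis [ 0.003  0.001 -1.   ] shift [ 1.2 -0.4 17.8] F [-0.3  0.1  0.6] op 20.2
```

View pics/w3.png

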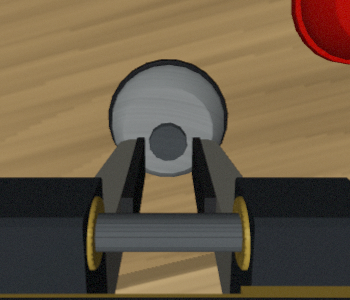

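The closing fingers straddle the plunger, which sits centred at (168,141) in the crop. I'll shut them, then press in small steps.

Call:
arm_command --series '[1, -0.3, 0, 0, 1, -0.3, 0, 0, 1, -0.3, 0, 0, 1, -0.3, 5, 0, 1, -0.3, 10, 0, 1, -0.3, 13, 0, 1, -0.3, 15, 0, 1, -0.3, 16, 0]' --fingers 0

```text
time_s: 5.12
position: [440.2, 6.7, 58.4]
tool_rot: [-0.402, -3.116, 0.0]
force: [-0.4, 0.6, 0.4]
opening: 0.3
grasp_force: 0.4
```

Call:
arm_command --series '[0, 0, 1, 0, 0, 0, 2, 0, 0, 0, 3, 0, 0, 0, 4, 0, 0, 0, 4.5, 0, 0, 0, 4.5, 0]'

```text
time_s: 5.88
position: [440.2, 6.8, 54.1]
tool_rot: [-0.402, -3.116, 0.0]
force: [-1.2, -0.6, 3.0]
opening: 0.6
grasp_force: 1.6
```

Call:
arm_command --series '[0, 0, 0.8, 0, 0, 0, 1.5, 0, 0, 0, 1.5, 0]'

```text
time_s: 6.25
position: [440.3, 6.7, 53.2]
tool_rot: [-0.403, -3.115, -0.001]
force: [-2.6, -0.9, 13.2]
opening: 0.5
grasp_force: 6.4
```

The plunger has bottomed out at 13 N, so the bell has rung. Lifting straight up, then over to a view near the bowl.

Call:
arm_command --series '[0, 0, -10, 0, 0, 0, -60, 0, 0, 0, -120, 0, 0, 0, -180, 0, 0, 0, -197, 0, 0, 0, -197, 0]'

```text
time_s: 7.0
position: [441.1, 7.2, 250.9]
tool_rot: [0.401, 3.112, 0.003]
force: [0.6, 0.9, -0.5]
opening: 0.4
grasp_force: 0.0
```

Run:
```python
from h import *
for n in ("wrist","top","scene"):
    p=bot.get_image(n); cv2.imwrite(f"pics/{n}4.png",p["image"])
    for l,z in (("plunger_top",58),("footed_bowl_rim",108),("wheel_top",70),("low_bowl",18)):
        print(n,l,[(round(r["p"],2),np.round(r["point"]).tolist(),at(p,r["point"],z).tolist()) for r in bot.spot_point(l,p)[:3]])
shift((575,55,250))
```

```text
wrist plunger_top [(0.97, [442.0, 109.0], [395.6, 145.1, 58.0]), (0.79, [133.0, 103.0], [312.8, -147.3, 58.0]), (0.68, [629.0, 66.0], [401.3, 325.2, 58.0])]
wrist footed_bowl_rim []
wrist wheel_top [(0.6, [632.0, 64.0], [399.9, 318.1, 70.0])]
wrist low_bowl []
top plunger_top [(0.6, [368.0, 268.0], [310.3, -146.6, 58.0]), (0.41, [258.0, 234.0], [397.0, 145.5, 58.0])]
top footed_bowl_rim [(0.62, [289.0, 149.0], [618.5, 63.0, 108.0]), (0.52, [199.0, 230.0], [407.0, 287.8, 108.0])]
top wheel_top [(0.82, [188.0, 321.0], [170.6, 321.0, 70.0]), (0.8, [192.0, 229.0], [408.6, 319.2, 70.0]), (0.31, [243.0, 158.0], [598.9, 188.9, 70.0])]
top low_bowl [(0.63, [341.0, 149.0], [637.9, -75.6, 18.0])]
scene plunger_top [(0.58, [259.0, 199.0], [314.8, -140.6, 58.0]), (0.42, [315.0, 198.0], [430.1, 11.8, 58.0]), (0.38, [337.0, 182.0], [400.0, 138.9, 58.0])]
scene footed_bowl_rim [(0.87, [368.0, 205.0], [619.2, 73.8, 108.0])]
scene wheel_top [(0.84, [374.0, 166.0], [412.8, 320.7, 70.0]), (0.62, [333.0, 142.0], [160.4, 330.2, 70.0])]
scene low_bowl [(0.58, [334.0, 249.0], [634.1, -76.7, 18.0])]
t 7.75 pos [440.3   6.8 249.6] zaxis [-0. -0. -1.] shift [-118.1   80.9   -0.4] F [ 0.  -0.1  0.4] op 0.4
```

View pics/wrist4.png

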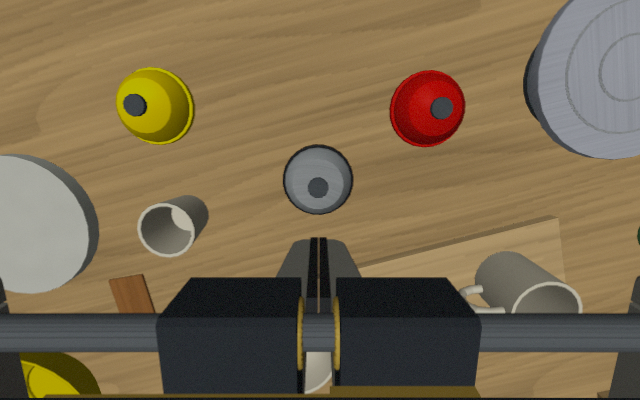

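The bell is unmoved at (318,180). Moving above the bowl.

Call:
arm_command --series '[-162, 99, 0, 0, -162, 99, 0, 0, -162, 99, 0, 0, -162, 99, 0, 0, -162, 99, 0, 0]'

```text
time_s: 8.38
position: [621.5, 60.8, 248.9]
tool_rot: [-0.403, -3.114, 0.002]
force: [-0.3, -0.2, -0.4]
opening: 0.3
grasp_force: 0.0
```

Run:
```python
from h import *
p=bot.get_image("wrist"); cv2.imwrite("pics/w5.png",p["image"])
for l,z in (("footed_bowl_rim",108),("footed_bowl",18)):
    print(l,[(round(r["p"],2),np.round(r["point"]).tolist(),at(p,r["point"],z).tolist()) for r in bot.spot_point(l,p)[:3]])
shift((622,62,138))
```

```text
footed_bowl_rim [(0.97, [324.0, 198.0], [621.9, 65.4, 108.0])]
footed_bowl [(0.89, [318.0, 184.0], [622.7, 59.5, 18.0])]
t 8.53 pos [621.2  60.7 250.3] zaxis [ 0.     0.001 -1.   ] shift [ -0.5   1.3 112.3] F [-0.4  0.4  0.2] op 0.3
```

View pics/w5.png

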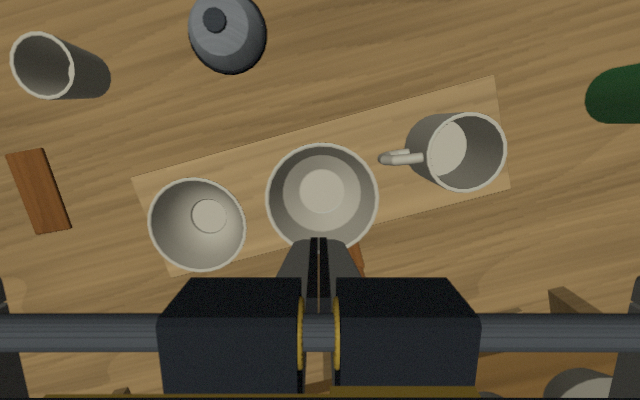

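The bowl's rim spans columns 265–379 and rows 143–254, centred at (322,198), which gives (622,63.5,108). Descending to z=138 and holding.

Call:
arm_command --series '[0, 3, 50, 0, 0, 3, 90, 0, 0, 3, 108, 0, 0, 3, 112, 0, 0, 3, 112, 0, 0, 3, 112, 0, 0, 3, 112, 0, 0, 3, 112, 0]'

```text
time_s: 9.52
position: [623.1, 64.4, 138.0]
tool_rot: [0.402, 3.115, 0.001]
force: [-0.3, -0.8, 0.1]
opening: 0.4
grasp_force: 0.0
```

Call:
arm_command --series '[0, 0, 0, 0, 0, 0, 0, 0, 0, 0, 0, 0, 0, 0, 0, 0, 0, 0, 0, 0, 0, 0, 0, 0, 0, 0, 0, 0, 0, 0, 0, 0]'

```text
time_s: 10.52
position: [622.8, 64.3, 137.6]
tool_rot: [-0.402, -3.116, 0.0]
force: [1.0, 0.3, -0.9]
opening: 0.4
grasp_force: 0.0
```

Call:
arm_command --series '[0, 0, 0, 0, 0, 0, 0, 0, 0, 0, 0, 0, 0, 0, 0, 0, 0, 0, 0, 0, 0, 0, 0, 0, 0, 0, 0, 0, 0, 0, 0, 0]'

```text
time_s: 11.52
position: [622.8, 64.3, 137.6]
tool_rot: [-0.402, -3.116, 0.0]
force: [0.0, 0.2, 0.4]
opening: 0.2
grasp_force: 0.0
```

Call:
arm_command --series '[0, 0, 0, 0, 0, 0, 0, 0, 0, 0, 0, 0, 0, 0, 0, 0]'

```text
time_s: 12.02
position: [622.8, 64.3, 137.6]
tool_rot: [0.402, 3.116, 0.0]
force: [-0.7, 0.9, 0.6]
opening: 0.6
grasp_force: 0.0
```

Run:
```python
from h import *
t=bot.get_image("top")
im=t["image"]; x0,y0=150,185
r=bot.spot_point("wheel_top",t); print([(x["p"],x["point"],at(t,x["point"],70)) for x in r[:2]])
cv2.imwrite("pics/whl.png",cv2.resize(im[y0:y0+90,x0:x0+90],None,fx=5,fy=5,interpolation=cv2.INTER_CUBIC))
shift((404,319,250))
```

```text
[(0.83, [192.5, 232.0], array([401.2, 317.6,  70. ])), (0.2, [369.6, 219.3], array([ 440. , -149.8,   70. ]))]
t 12.12 pos [622.9  64.3 137.6] zaxis [ 0.  0. -1.] shift [ 276.4  190.8 -112.4] F [0.2 0.1 0.3] op 0.4
```

Call:
arm_command --series '[0, 0, -60, 0, 0, 0, -112, 0, 276, 191, -112, 0, 276, 191, -112, 0, 276, 191, -112, 0, 276, 191, -112, 0, 276, 191, -112, 0, 276, 191, -112, 0]'

```text
time_s: 13.12
position: [401.3, 322.3, 249.7]
tool_rot: [-0.393, -3.116, -0.002]
force: [-0.8, 0.6, 0.3]
opening: 0.2
grasp_force: 0.0
```

Run:
```python
from h import *
p=bot.get_image("wrist"); cv2.imwrite("pics/w6.png",p["image"])
print([(round(r["p"],2),np.round(r["point"]).tolist(),at(p,r["point"],70).tolist()) for r in bot.spot_point("wheel_top",p)[:3]])
shift((404,319,250))
```

```text
[(0.85, [313.0, 192.0], [401.3, 316.4, 70.0])]
t 13.22 pos [402.3 321.6 249.6] zaxis [-0.001  0.001 -1.   ] shift [-2.3 -2.1 -0.4] F [ 0.4 -0.2  0.1] op 0.6
```

View pics/w6.png

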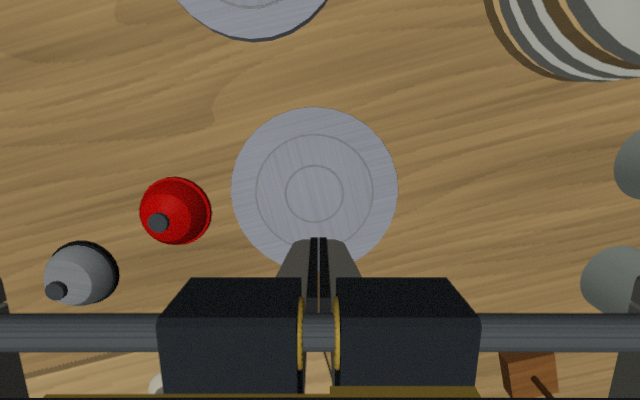

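The wheel's inner ring is centred at (314,193), giving a centre of about (402,318,70). Descending to z=100 and holding.

Call:
arm_command --series '[-0.6, -3.5, 60, 0, -0.6, -3.5, 115, 0, -0.6, -3.5, 142, 0, -0.6, -3.5, 149.5, 0, -0.6, -3.5, 149.5, 0, -0.6, -3.5, 149.5, 0, -0.6, -3.5, 149.5, 0, -0.6, -3.5, 149.5, 0]'

```text
time_s: 14.22
position: [404.4, 316.0, 100.8]
tool_rot: [0.402, 3.115, 0.002]
force: [-0.0, 0.3, 0.7]
opening: 0.3
grasp_force: 0.0
```

Call:
arm_command --series '[0, 0, 0, 0, 0, 0, 0, 0, 0, 0, 0, 0, 0, 0, 0, 0, 0, 0, 0, 0, 0, 0, 0, 0, 0, 0, 0, 0, 0, 0, 0, 0]'

```text
time_s: 15.22
position: [404.1, 315.6, 100.1]
tool_rot: [0.402, 3.116, 0.0]
force: [0.1, -0.6, 0.2]
opening: 0.4
grasp_force: 0.0
```

Call:
arm_command --series '[0, 0, 0, 0, 0, 0, 0, 0, 0, 0, 0, 0, 0, 0, 0, 0, 0, 0, 0, 0, 0, 0, 0, 0, 0, 0, 0, 0, 0, 0, 0, 0]'

```text
time_s: 16.23
position: [404.1, 315.6, 100.1]
tool_rot: [0.402, 3.116, 0.0]
force: [-0.1, 0.4, 0.3]
opening: 0.8
grasp_force: 0.0
```

Call:
arm_command --series '[0, 0, 0, 0, 0, 0, 0, 0, 0, 0, 0, 0, 0, 0, 0, 0, 0, 0, 0, 0, 0, 0, 0, 0]'

```text
time_s: 16.98
position: [404.1, 315.6, 100.1]
tool_rot: [0.402, 3.116, 0.0]
force: [-1.0, -0.9, 0.0]
opening: 0.9
grasp_force: 0.0
```

Run:
```python
from h import *
p=bot.get_image("scene"); cv2.imwrite("pics/s7.png",p["image"])
shift((402,318,100))
```

```text
t 17.02 pos [404.1 315.6 100.1] zaxis [ 0.  0. -1.] shift [2.7 1.8 0.1] F [ 0.8  0.2 -0.2] op 0.5
```

View pics/s7.png

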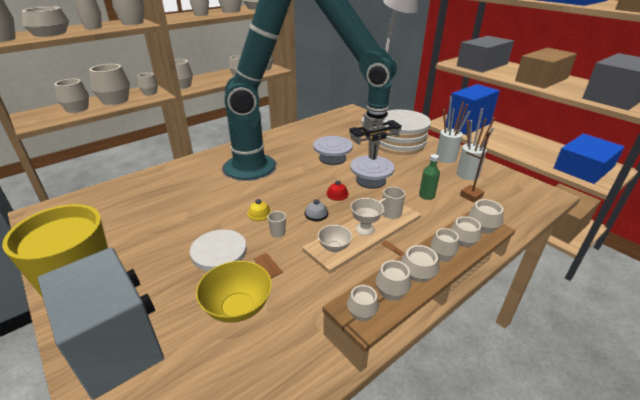

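The fingertips point at the centre of the farther wheel at about (373,165), within 3 mm and 30 mm above it. They have been there for more than two seconds, and nothing else has moved.

```bash
python3 -c "
from workcell import bot
print(bot.hand_in())"
```

```text
the job is handed in; nothing more can be done
None
```

I pressed the grey bell fully down, pointed at the footed bowl for over two seconds, then at the farther banding wheel for over two seconds, and handed the job in at about 17 s with the fingertips still over the wheel; no result was reported back.

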